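Strip a hold-down clamp into the tray

TASK

Take the hold-down clamp apart and put its three loose pieces in the wooden tray, in this order and one at a time: first the wing nut (turn it until its wings lie along the cross pin of the stud, then lift it off over the pin), then the round spacer, then the clamp bar. Set each piece down in the tray without dropping it, so that all three finally lie flat and right way up on the tray's floor, not on one another or on the rim, and leave the other things on the bench where they are.

Things in the scene. Friction and masses are not known exactly. Their poses are not given: they have to be found in the camera images.
- jig: Fixed hold-down jig: plywood board 230 (x) x 110 (y) x 18 mm with an upright steel stud at x = -50 mm, y = 0 and two wooden blocks under the clamp bar (22 and 26 mm long in x, 44 mm wide, tops 50 mm above the bench, centred at x = -79 and +72 mm). Origin: centre of the board's underside, z up. It stands right or left of the tray.
- stud_top (a point): Top of the stud on its axis, 111 mm above the bench; axes as the jig's. The stud is 26 mm thick up to 82 mm above the bench, then a 14 mm neck. Through the neck goes a cross pin 4.5 mm thick, 26 mm long, lying along the jig's y axis, its underside 104.5 mm above the bench.
- wing_nut: Dark steel wing nut, about 150 g, loose on the stud's neck, on the spacer (underside 84 mm above the bench). Origin: centre of its underside, z up. Oblong hub 48 (x) x 36 (y) x 18 mm high with flat faces at y = +-18 mm to grip; two wings 8 mm thick along +-x, 106 mm overall, up to 29 mm above its underside.
- nut_slot (a point): Centre of the wing nut's top slot, 18 mm above its underside; axes as the nut's. No thread: a slot 34 x 12 mm along x goes right through. The pin, 2.5 mm above, blocks it until its x axis (wings) is parallel to the pin within 0.2 rad; then it lifts off straight up. It starts 0.75 to 1.4 rad anticlockwise of that, seen from above (turn clockwise), and turns freely, 2 mm play.
- spacer: Dark wooden round spacer, outside diameter 62 mm, hole 30 mm, 20 mm high, 80 g, round the stud on top of the clamp bar (its underside 64 mm above the bench). Origin: centre of its underside, z up. 2 mm play all round the stud.
- clamp_bar: Flat steel clamp bar 180 (x) x 44 (y) x 14 mm, about 300 g, on the two blocks along the jig's x, underside 50 mm above the bench. Origin: middle of its underside, z up. The stud goes through a 30 mm hole at x = -50 mm, y = 0 (2 mm play). Its middle, between the blocks, is free below down to the board 32 mm lower.
- stud_hole (a point): Centre of the clamp bar's hole at the bar's underside.
- tray: Shallow open wooden tray 220 mm (x) x 300 mm (y), rim 24 mm high, fixed to the bench, empty at the start. Origin: centre of its underside, z up. Walls and floor are 6 mm thick: the flat floor inside is 208 x 288 mm, 6 mm above the bench.
- tape_measure: Yellow tape measure, 76 mm long, 58 mm high, bystander, to be left alone.
- wax_tin: Flat round tin, 68 mm, bystander, to be left alone.
- spanner: Steel spanner, 191 mm, bystander, to be left alone.
- block_plane: Small metal block plane, 160 mm, bystander, to be left alone.
Mind the look-alikes: they are no part of the job. What is shaped like the wing_nut but red is not meant. There is more than one size of the clamp_bar; the job needs the larger.

How it is judged:
By the outcome, as a careful person would: the job done as asked, in the order asked, and still so for the second after the job is handed in, with the robot touching nothing.
It also fails if it takes over 72 s, if anything falls off the work surface, if the arm or the gripper's body presses on something with over 40 N, if the wrist force passes 120 N, or if a joint passes its speed limit or range.

ROBOT

A 6-joint arm with a two-finger parallel gripper is mounted at the origin on a cart in front of the work surface, level with it; the furniture and walls round the work are solid. World frame = base frame: x ahead of the robot, y to its left, z up, the work surface at z = 0. Lengths are in m, angles in rad, forces in N, time in s.
With the tool pointing down it reaches from about 0.35 to 0.875 m from the base axis. Payload 4.2 kg.
Tool frame: the origin (TCP) lies at the centre of the arm's flange, where the gripper is bolted on; the fingertips stand 182 mm ahead of it and the grasp point (between the pads) lies 164 mm ahead of it; z points along the fingers, y is the direction in which the jaws open and shut (so a half turn about z gives the same grasp; the last joint's range is limited). The gripper opens to 87 mm and grips with 3 to 60 N. Pads are 19 mm wide; open, the fingers measure 117 mm over their backs; the gripper's body (75 mm by 190 mm) begins 51 mm behind the grasp point.
Start: joints at [-0.859, 0.385, 0.008, 0, -1.194, -0.259], TCP at [0.273, -0.562, 0.405] pointing down, gripper open.
Joint ranges: [-3.14, 3.14], [-1.21, 2.06], [-1.07, 1.41], [-3.16, 2.05], [-2.99, -0.16], [-3.1, 3.1]. Speed limits (rad/s): [2.79, 2.79, 3.14, 3.14, 3.14, 3.14].

INTERFACE

Orientations are given as a unit quaternion [w, x, y, z].
In Python, from station import env, read_camera gives the robot as it stands.
- The arm moves only by the tool step_arm, never from a script. Its argument "steps" is one flat list of numbers, 5 for each row, row after row: the gripper command: -1 is shut, 1 is fully open, values between are in proportion, then the shift along the world's x, y, z in m, then the turn about the world's z in degrees. A call has 1 to 12 rows; each row shifts and turns the pose as measured when the row begins; what a row does not reach is not made up. A row lasts 1/10 s, in which the tool goes at most 50 mm and 8.59 degrees, less where a joint would pass 70% of its speed; a pose out of reach is approached as far as the arm can. A call with a gripper value outside its range is refused whole. The fingers move at their own pace and stop on an object; "force" is the grip in N (left out, the last holds). Time passes only in rows, so rows that do not move let the fingers close. It gives the time, the measured TCP pose, the force and the opening at its end, in the units of the state.
- env.observe(): the state, without advancing time (a new reading comes with each control period).
- read_camera(name): name is "scene" or "top" or "wrist"; returns a dict with "image" (480x640x3 uint8, blue, green, red), "range_z" (480x640 float32, m along the optical axis (not along the pixel's ray), 0 where there is no reading), "camera_matrix" (3x3 intrinsics, pixels), "D" ([k1, k2, p1, p2, k3] as OpenCV has them; the pictures are not rectified), "view" (4x4, takes a point from world to camera coordinates); the wrist camera has in their place "T_tool_cam" (4x4, takes a point from camera to tool coordinates, whose origin is the TCP and whose axes are the flange's). Camera axes: x right, y down, z forward; pixel columns grow to the right and rows downward; lengths in m; the calibration is good to about 2 mm. A picture is of the moment at which its call begins: read the wrist's pose just before it.
- env.hand_in(): hands the job in, once; it reports no verdict.
The state is a dict: "clock": time; "q": joint angles; "dq": joint speeds; "joint_efforts": joint torques, N m; "eef_pos": TCP position; "tool_rot": TCP orientation; "contact_force": force on the tool from outside, world axes, zero at the start; "wrist_torque": the same for the moment, N m; "finger_gap": finger opening in m.
Only numpy, scipy, OpenCV 4.12 (cv2) and the standard library are available. Lean on these libraries where they do the work, as an engineer would, in place of code of your own. Each camera call takes 0.05 s, during which the arm holds its last target.

## Working session

There is one attempt and no reset: what is moved stays moved. The work goes in short steps, Python scripts to look and compute and a tool call to move; the robot and the scene stay as the last step left them, time stands still between calls to the robot, and variables do not carry over. Pictures are saved under pics/ and viewed, and the job is handed in when it is done.

Besides the shell and the picture viewer there is one more tool, called as a command line: name --argument value ..., lists and objects as JSON in quotes. step_arm: Moves the arm, as the interface text tells. Its arguments: {"type":"object","properties":{"steps":{"type":"array"},"force":{"type":"number"}},"required":["steps"]}

```bash
ls; mkdir -p pics; cat > h.py <<'E'
import numpy as np, cv2
from station import env, read_camera
def snap(n,f):
    r=read_camera(n); cv2.imwrite('pics/'+f,r['image']); np.savez('pics/'+f[:-4]+'.npz',**{k:np.asarray(v) for k,v in r.items()}); return r
def pts(r,uv,T=None):
    # uv Nx2 -> world using range_z
    uv=np.atleast_2d(uv).astype(float)
    n=cv2.undistortPoints(uv[:,None],r['camera_matrix'],np.asarray(r['D'],float))[:,0]
    z=np.array([r['range_z'][int(v),int(u)] for u,v in uv])
    pc=np.c_[n*z[:,None],z,np.ones(len(z))]
    if T is None: T=np.linalg.inv(r['view'])
    return (pc@T.T)[:,:3]
def cloud(r,T=None):
    v,u=np.mgrid[0:480,0:640]; uv=np.c_[u.ravel(),v.ravel()]
    return pts(r,uv,T).reshape(480,640,3)
E
python3 - <<'E'
from h import *
s=env.observe(); print(s)
snap('top','top0.png'); snap('scene','scene0.png')
E
```

```text
pics
{'clock': 0.0, 'q': array([-8.59399970e-01,  3.85558102e-01,  6.64707058e-03, -5.50398124e-04,
       -1.19399111e+00, -2.58619749e-01]), 'dq': array([ 0.00148246, -0.00118301, -0.00059014,  0.00114593,  0.00026353,
        0.00045601]), 'joint_efforts': array([ 4.61784509e-05, -3.90668213e+01,  1.87401509e+01,  4.22000527e+00,
        1.09303606e-02, -2.23714510e-04]), 'eef_pos': array([ 0.27337537, -0.56181538,  0.40365893]), 'tool_rot': array([-2.64596130e-04, -2.24360385e-01,  9.74505641e-01,  1.05072928e-03]), 'contact_force': array([0.44027913, 0.39847426, 0.27489708]), 'wrist_torque': array([-0.05634808, -0.05480332,  0.00571228]), 'finger_gap': 0.08695452752698038}
```

View pics/top0.png

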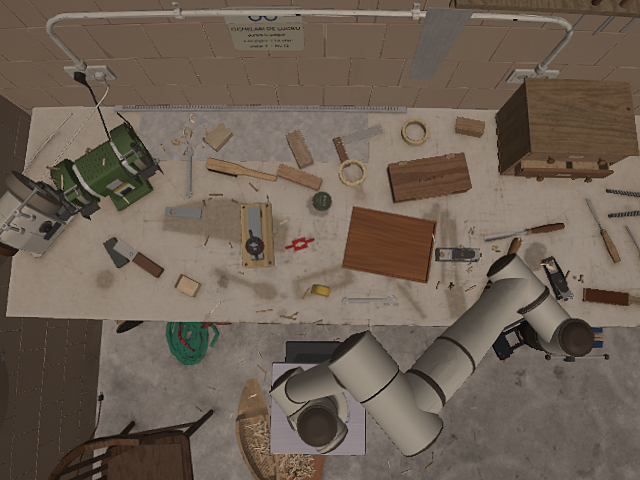

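View pics/scene0.png

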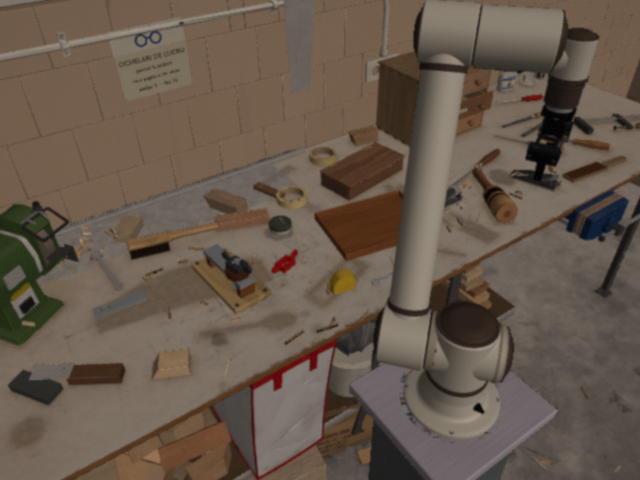

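The top view shows the jig at about (256,236), with the nut on the stud at about (254,246). The tray is at (390,245).

What could be mistaken for the pieces:
- **Wing nut:** the dark one on the stud (254,246), or the red one (300,244). I choose the dark one.
- **Bar:** the one on the jig (254,225), or the small loose bar (183,213). I choose the one on the jig.
- **Spacer:** the dark one on the stud, or the rings at (352,173) and (414,131). I choose the one on the stud.

Next I'll take a close crop and measure.

```bash
python3 - <<'E'
from h import *
r=dict(np.load('pics/top0.npz')); C=cloud(r)
im=r['image']; c=cv2.resize(im[190:290,150:450],None,fx=2.66,fy=2.66,interpolation=cv2.INTER_CUBIC)
c2=cv2.resize(im[195:275,225:325],None,fx=5,fy=4*1.25,interpolation=cv2.INTER_CUBIC)
cv2.imwrite('pics/c1.png',c);cv2.imwrite('pics/c2.png',c2)
for p in [(254,246),(254,220),(300,244),(390,245),(353,209),(435,220),(425,282),(345,267),(183,213),(242,206),(270,204),(273,264),(243,266)]: print(p,C[p[1],p[0]].round(4))
Z=C[...,2]
# tray: points in rim height
box=(C[...,0]>.3)&(C[...,0]<.9)
m=np.zeros(Z.shape,bool); m[195:295,335:445]=1
rim=m&(Z>.014)&(Z<.034); P=C[rim]; print('rim',len(P),cv2.minAreaRect(P[:,:2].astype(np.float32)))
fl=m&(Z>.001)&(Z<.012); print(np.median(C[fl][:,2]))
m=np.zeros(Z.shape,bool); m[195:275,232:282]=1
for lo,hi in [(.01,.03),(.055,.072),(.08,.093),(.095,.125)]:
    P=C[m&(Z>lo)&(Z<hi)]; print(lo,len(P),cv2.minAreaRect(P[:,:2].astype(np.float32)) if len(P)>3 else '',P.mean(0) if len(P) else '')
E
```

```text
(254, 246) [0.5359 0.2189 0.0984]
(254, 220) [0.6315 0.2284 0.0612]
(300, 244) [ 0.5603  0.0719 -0.0014]
(390, 245) [ 0.5605 -0.245   0.0052]
(353, 209) [ 0.6842 -0.1132  0.0221]
(435, 220) [ 0.6537 -0.4075  0.0014]
(425, 282) [ 0.4314 -0.3633  0.0161]
(345, 267) [ 0.48   -0.087   0.0103]
(183, 213) [0.6661 0.4957 0.0029]
(242, 206) [0.6889 0.2787 0.0257]
(270, 204) [0.6986 0.1804 0.0206]
(273, 264) [0.486  0.1633 0.0153]
(243, 266) [0.4778 0.2685 0.0109]
rim 636 ((0.5912860631942749, -0.27058538794517517), (0.3460867404937744, 0.28558972477912903), 80.0405502319336)
0.004205861650764309
0.01 1189 ((0.582924485206604, 0.23436632752418518), (0.16557665169239044, 0.2545623779296875), 89.05752563476562) [0.58447634 0.21997196 0.01617279]
0.055 416 ((0.5899514555931091, 0.22107601165771484), (0.17738740146160126, 0.05121598020195961), 5.847982883453369) [0.61267052 0.22514473 0.06195025]
0.08 82 ((0.5433730483055115, 0.21972650289535522), (0.058925025165081024, 0.0621568001806736), 59.64845275878906) [0.54141031 0.21830858 0.08399885]
0.095 174 ((0.5412495732307434, 0.21993353962898254), (0.10374099016189575, 0.03637028485536575), 16.80150604248047) [0.54094883 0.21980023 0.10259906]
```

View pics/c2.png

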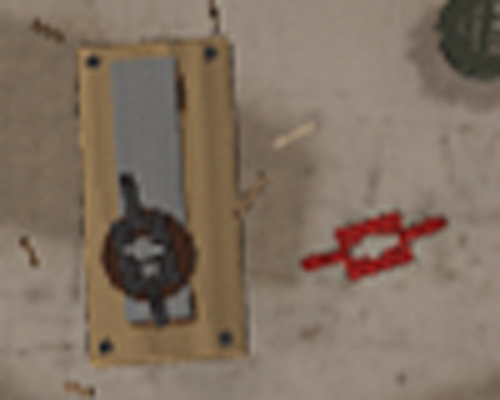

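View pics/c1.png

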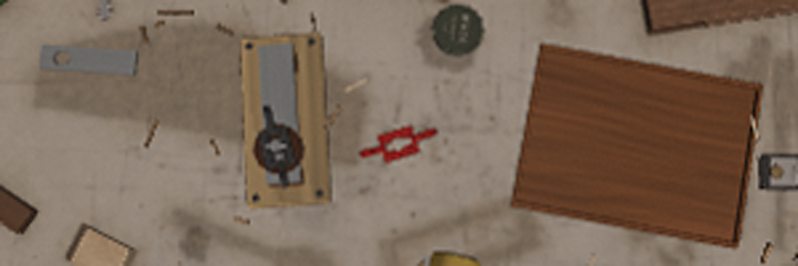

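```bash
python3 - <<'E'
from h import *
r=snap('wrist','w0.png'); print(r['T_tool_cam'].round(3).tolist(), r['camera_matrix'].round(1).tolist())
E
```

```text
[[-0.002, -0.962, -0.274, 0.075], [1.0, -0.002, -0.001, -0.0], [0.0, -0.274, 0.962, 0.02], [0.0, 0.0, 0.0, 1.0]] [[335.5, 0.0, 321.1], [0.0, 335.5, 239.9], [0.0, 0.0, 1.0]]
```

step_arm --steps '[1,0.015,0.045,0.004,0,1,0.015,0.045,0.004,0,1,0.015,0.045,0.004,0,1,0.015,0.045,0,0,1,0.015,0.045,0,0,1,0.015,0.045,0,0,1,0.015,0.045,0,0,1,0.015,0.045,0,0,1,0.015,0.045,0,0,1,0.015,0.045,0,0,1,0.015,0.045,0,0,1,0.015,0.045,0,0]'

```text
clock: 1.35
eef_pos: [0.4526, -0.0058, 0.4122]
tool_rot: [-0.001, -0.219, 0.976, 0.003]
contact_force: [1.7, -1.2, -0.7]
finger_gap: 0.087
```

step_arm --steps '[1,0.015,0.045,0,0,1,0.015,0.045,0,0,1,0.015,0.045,0,0,1,0.015,0.045,0,0,1,0.015,0.04,0,0,1,0,0,0,0]'

```text
clock: 1.95
eef_pos: [0.5287, 0.2291, 0.4107]
tool_rot: [-0.001, -0.223, 0.975, 0.003]
contact_force: [-0.3, -0.7, -0.3]
finger_gap: 0.0871
```

```bash
cat >> h.py <<'E'
from scipy.spatial.transform import Rotation as R
def wT(r,s):
    q=s['tool_rot']; T=np.eye(4); T[:3,:3]=R.from_quat([q[1],q[2],q[3],q[0]]).as_matrix(); T[:3,3]=s['eef_pos']; return T@r['T_tool_cam']
def wsnap(f):
    s=env.observe(); r=snap('wrist',f); T=wT(r,s); np.save('pics/'+f[:-4]+'_T.npy',T)
    R_=R.from_quat(np.r_[s['tool_rot'][1:],s['tool_rot'][0]]).as_matrix()
    print('t',s['clock'],'eef',s['eef_pos'].round(4),'yawY',np.degrees(np.arctan2(R_[1,1],R_[0,1])).round(2),'q',s['q'].round(3),'gap',round(s['finger_gap'],4),'F',s['contact_force'].round(1))
    return r,T
def ortho(r,T,x0,x1,y0,y1,zlo,zhi,f,res=.0005):
    C=cloud(r,T); m=(C[...,2]>zlo)&(C[...,2]<zhi)&(C[...,0]>x0)&(C[...,0]<x1)&(C[...,1]>y0)&(C[...,1]<y1)&(r['range_z']>0)
    return C[m],m
E
python3 - <<'E'
from h import *
r,T=wsnap('w1.png')
C=cloud(r,T)
Z=np.where(r['range_z']>0,C[...,2],9)
for lo,hi in [(.01,.025),(.055,.07),(.08,.088),(.095,.108),(.1085,.13)]:
    m=(Z>lo)&(Z<hi)&(abs(C[...,0]-.58)<.14)&(abs(C[...,1]-.22)<.09); P=C[m]
    print(lo,len(P),cv2.minAreaRect(P[:,:2].astype(np.float32)) if len(P)>3 else '',P.mean(0) if len(P) else '',np.median(P[:,2]) if len(P) else '')
E
```

```text
t 1.95 eef [0.5287 0.2291 0.4107] yawY 115.72 q [ 0.689  0.298 -0.103 -0.007 -1.168 -1.808] gap 0.0871 F [-0.3 -0.7 -0.3]
0.01 8415 ((0.5928177237510681, 0.2284504473209381), (0.24756120145320892, 0.12247169762849808), 9.728124618530273) [0.55390501 0.21768652 0.01736736] 0.01735545094926
0.055 2687 ((0.5885990262031555, 0.2245563268661499), (0.18086586892604828, 0.045266102999448776), 5.711251258850098) [0.58726368 0.22314949 0.0633692 ] 0.06337666028367844
0.08 1171 ((0.5373564958572388, 0.22181716561317444), (0.06081215292215347, 0.0574159137904644), 88.78947448730469) [0.53492694 0.22102656 0.08314945] 0.08319796459500245
0.095 1852 ((0.5378912687301636, 0.22087082266807556), (0.1043144017457962, 0.03599729388952255), 15.672257423400879) [0.53698444 0.22053735 0.10177042] 0.10139111677280799
0.1085 521 ((0.5376182198524475, 0.220127671957016), (0.09947417676448822, 0.023600105196237564), 24.57901382446289) [0.5349021  0.21998272 0.11062747] 0.11063642255461137
```

View pics/w1.png

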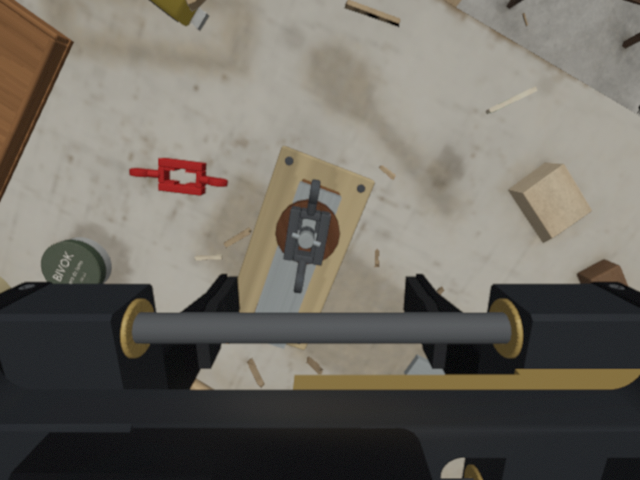

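```bash
python3 - <<'E'
from h import *
r=dict(np.load('pics/w1.npz')); T=np.load('pics/w1_T.npy')
# orthographic-ish rectify on plane z=.107: world x up, y left, 0.3mm/px
res=.00025; W=600;H=600; cx,cy=.538,.221
v,u=np.mgrid[0:H,0:W]; X=cx+(H/2-v)*res; Y=cy+(W/2-u)*res
P=np.stack([X,Y,np.full_like(X,.107),np.ones_like(X)],-1)@np.linalg.inv(T).T
uv,_=cv2.projectPoints(P[...,:3].reshape(-1,3),np.zeros(3),np.zeros(3),r['camera_matrix'],np.asarray(r['D'],float))
uv=uv.reshape(H,W,2).astype(np.float32)
cv2.imwrite('pics/rect1.png',cv2.remap(r['image'],uv[...,0],uv[...,1],cv2.INTER_CUBIC))
C=cloud(r,T); m=(abs(C[...,0]-.538)<.014)&(abs(C[...,1]-.221)<.02)&(C[...,2]>.1055)
print(np.c_[C[m]].round(4)[::4][:40])
E
```

```text
Traceback (most recent call last):
cv2.error: OpenCV(4.12.0) /io/opencv/modules/calib3d/src/calibration_base.cpp:1490: error: (-215:Assertion failed) npoints >= 0 && (depth == CV_32F || depth == CV_64F) in function 'projectPoints'
```

```bash
cat >> h.py <<'E'
def rectify(r,T,cx,cy,z,f,res=.00025,W=600,H=600):
    v,u=np.mgrid[0:H,0:W]; X=cx+(H/2-v)*res; Y=cy+(W/2-u)*res
    P=np.stack([X,Y,np.full_like(X,z),np.ones_like(X)],-1)@np.linalg.inv(T).T
    uv,_=cv2.projectPoints(np.ascontiguousarray(P[...,:3].reshape(-1,1,3)),np.zeros(3),np.zeros(3),r['camera_matrix'],np.asarray(r['D'],float))
    uv=uv.reshape(H,W,2).astype(np.float32)
    cv2.imwrite('pics/'+f,cv2.remap(r['image'],uv[...,0],uv[...,1],cv2.INTER_CUBIC))
E
python3 - <<'E'
from h import *
r=dict(np.load('pics/w1.npz')); T=np.load('pics/w1_T.npy')
rectify(r,T,.538,.221,.107,'rect1.png')
E
```

```text
(no output)
```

View pics/rect1.png

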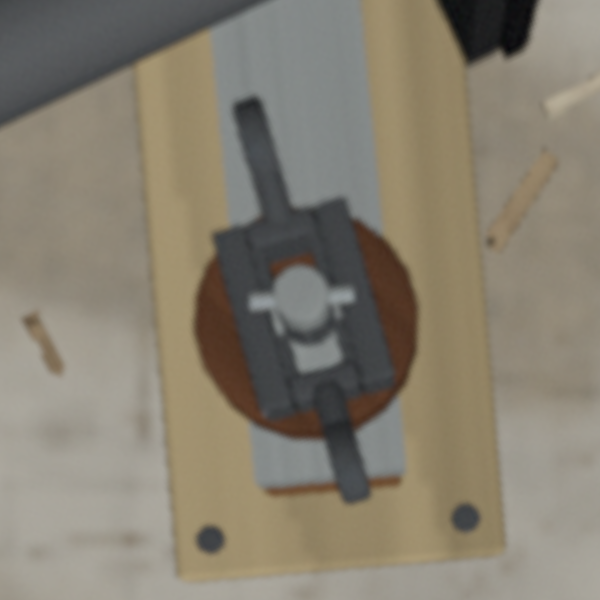

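The wrist view rectified at z=0.107 shows the stud top at (302,300) and the pin running (250,302)–(353,296). The nut's wings run (247,100)–(355,500), about 15.6° from world x. The board is at about 4.65°, so the pin is at about 94.65°. The shortest alignment is therefore about 79° anticlockwise (101° clockwise would also do), although the text says clockwise. I'll check the tray, then grip.

```bash
python3 - <<'E'
from h import *
r=dict(np.load('pics/top0.npz')); T=np.linalg.inv(r['view'])
rectify(r,T,.56,-.245,.024,'recttray.png',res=.00075,W=600,H=500)
im=cv2.imread('pics/recttray.png'); hsv=cv2.cvtColor(im,cv2.COLOR_BGR2HSV)
print(hsv[250,300],hsv[30,300])
m=((hsv[...,1]>110)&(hsv[...,0]<20)).astype(np.uint8)
m=cv2.morphologyEx(m,cv2.MORPH_OPEN,np.ones((7,7)))
n,l,st,_=cv2.connectedComponentsWithStats(m); k=l[250,300]; c=np.argwhere(l==k)[:,::-1].astype(np.float32)
(cx,cy),(w,h),a=cv2.minAreaRect(c); print('center',.56+(250-cy)*.00075,-.245+(300-cx)*.00075,w*.75,h*.75,a)
print(cv2.boxPoints(((cx,cy),(w,h),a)))
E
```

```text
[ 11 159  98] [ 16  62 132]
center 0.5608956146240235 -0.24084879302978515 299.4616241455078 221.29167938232422 9.887989044189453
[[ 72.45572 359.85925]
 [123.12344  69.18666]
 [516.47437 137.75244]
 [465.80667 428.42505]]
```

View pics/recttray.png

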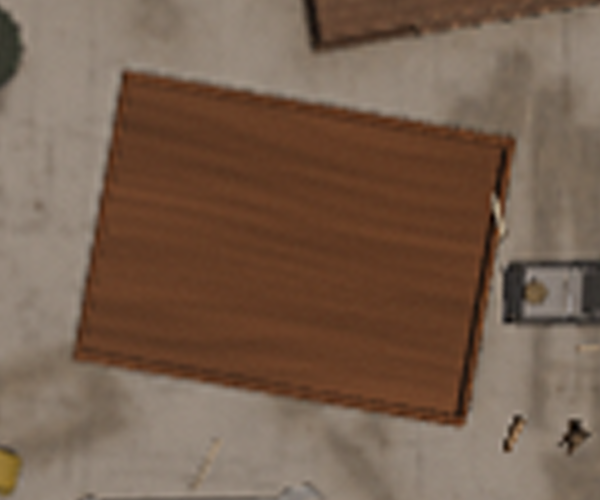

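step_arm --steps '[1,0.009,-0.008,-0.03,-5,1,0,0,-0.03,-5,1,0,0,0,0]' --force 25

```text
clock: 2.3
eef_pos: [0.5361, 0.2173, 0.3498]
tool_rot: [-0.001, -0.133, 0.991, 0.003]
contact_force: [-0.5, -0.3, -0.6]
finger_gap: 0.0874
```

step_arm --steps '[0.4,0.0024,0.0024,-0.025,0.3,0.4,0,0,-0.025,0,0.4,0,0,-0.015,0,0.4,0,0,-0.005,0,0.4,0,0,0,0]'

```text
clock: 2.8
eef_pos: [0.5392, 0.2159, 0.2853]
tool_rot: [0.003, -0.139, 0.99, 0.003]
contact_force: [-0.1, 0.3, -0.2]
finger_gap: 0.0623
```

```bash
cat >> h.py <<'E'
def st():
    s=env.observe(); M=R.from_quat(np.r_[s['tool_rot'][1:],s['tool_rot'][0]]).as_matrix()
    print('t',round(s['clock'],2),'eef',s['eef_pos'].round(4),'grasp',(s['eef_pos']+M[:,2]*.164).round(4),'tipz',(s['eef_pos']+M[:,2]*.182)[2].round(4),'yawY',np.degrees(np.arctan2(M[1,1],M[0,1])).round(2),'q',s['q'].round(2),'gap',round(s['finger_gap'],4),'F',s['contact_force'].round(1),'M',s['wrist_torque'].round(2))
E
python3 -c "
from h import *
st()"
```

```text
t 2.8 eef [0.5392 0.2159 0.2853] grasp [0.54   0.2171 0.1213] tipz 0.1033 yawY 105.99 q [ 0.66  0.42 -0.26 -0.   -0.88 -1.95] gap 0.0623 F [-0.1  0.3 -0.2] M [-0.03  0.03 -0.01]
```

step_arm --steps '[0.4,-0.002,0.0036,-0.006,-0.4,0.4,0,0,-0.006,0,0.4,0,0,0,0]'

```text
clock: 3.1
eef_pos: [0.5377, 0.2197, 0.2762]
tool_rot: [0.006, -0.136, 0.991, 0.005]
contact_force: [0.3, -0.0, 0.2]
finger_gap: 0.0612
```

```bash
python3 -c "
from h import *
st()"
```

```text
t 3.1 eef [0.5377 0.2197 0.2762] grasp [0.5394 0.2214 0.1122] tipz 0.0942 yawY 105.63 q [ 0.67  0.43 -0.27 -0.   -0.85 -1.96] gap 0.0612 F [ 0.3 -0.   0.2] M [-0.03  0.03 -0.05]
```

step_arm --steps '[0.4,-0.001,-0.0005,-0.005,0,0.4,0,0,-0.003,0,0.4,0,0,0,0,-1,0,0,0,0,-1,0,0,0,0,-1,0,0,0,0,-1,0,0,0,0]' --force 25

```text
clock: 3.8
eef_pos: [0.5368, 0.2195, 0.2684]
tool_rot: [0.007, -0.136, 0.991, 0.005]
contact_force: [-0.3, 0.5, -0.4]
finger_gap: 0.0367
```

```bash
python3 -c "
from h import *
st()"
```

```text
t 3.8 eef [0.5368 0.2195 0.2684] grasp [0.5388 0.2214 0.1044] tipz 0.0864 yawY 105.69 q [ 0.67  0.44 -0.29 -0.   -0.83 -1.96] gap 0.0367 F [-0.3  0.5 -0.4] M [-0.   -0.05  0.04]
```

step_arm --steps '[-1,0,0,0.001,4,-1,0,0,0,8,-1,0,0,0,8,-1,0,0,0,8,-1,0,0,0,8,-1,0,0,0,8]'

```text
clock: 4.4
eef_pos: [0.5371, 0.2187, 0.2685]
tool_rot: [0.004, -0.51, 0.86, 0.006]
contact_force: [-0.0, 0.2, -1.2]
finger_gap: 0.0362
```

```bash
python3 -c "
from h import *
st()"
```

```text
t 4.4 eef [0.5371 0.2187 0.2685] grasp [0.5372 0.221  0.1045] tipz 0.0865 yawY 151.36 q [ 0.66  0.44 -0.28 -0.01 -0.84 -1.15] gap 0.0362 F [-0.   0.2 -1.2] M [ 0.05 -0.18  0.  ]
```

Turning freely. 33° more.

step_arm --steps '[-1,0,0,0,8,-1,0,0,0,8,-1,0,0,0,8,-1,0,0,0,6,-1,0,0,0,1,-1,0,0,0,0]'

```text
clock: 5.0
eef_pos: [0.5378, 0.2188, 0.2684]
tool_rot: [-0.003, 0.729, -0.684, -0.007]
contact_force: [-0.2, 0.0, -0.3]
finger_gap: 0.0359
```

```bash
python3 -c "
from h import *
st()
r,T=wsnap('w2.png'); rectify(r,T,.538,.221,.107,'rect2.png')"
```

```text
t 5.0 eef [0.5378 0.2188 0.2684] grasp [0.5368 0.2211 0.1045] tipz 0.0865 yawY -176.39 q [ 0.66  0.44 -0.27 -0.02 -0.85 -0.59] gap 0.0359 F [-0.2  0.  -0.3] M [-0.05  0.09  0.02]
t 5.0 eef [0.5378 0.2188 0.2684] yawY -176.39 q [ 0.662  0.442 -0.273 -0.019 -0.852 -0.586] gap 0.0359 F [-0.2  0.  -0.3]
```

View pics/w2.png

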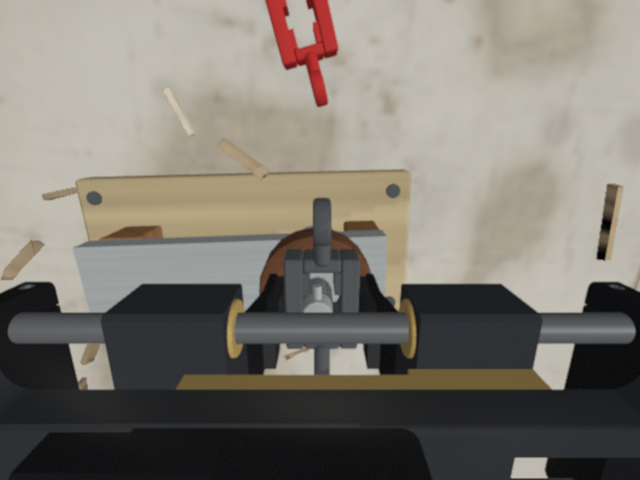

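The wrist view shows the wing at (322,215) in line with the slot and the pin at (320,290). I'll lift slowly and watch the force.

step_arm --steps '[-1,0,0,0.004,1,-1,0,0,0.004,0,-1,0,0,0.004,0]'

```text
clock: 5.35
eef_pos: [0.5379, 0.2187, 0.28]
tool_rot: [-0.003, 0.734, -0.679, -0.007]
contact_force: [0.8, 0.2, -1.8]
finger_gap: 0.0355
```

```bash
python3 -c "
from h import *
st()"
```

```text
t 5.35 eef [0.5379 0.2187 0.28  ] grasp [0.5368 0.221  0.116 ] tipz 0.098 yawY -175.48 q [ 0.66  0.43 -0.26 -0.02 -0.88 -0.57] gap 0.0355 F [ 0.8  0.2 -1.8] M [-0.06 -0.24  0.03]
```

step_arm --steps '[-1,0,0,0.015,0,-1,0,0,0.025,0,-1,0,0,0.025,0,-1,-0.001,-0.03,0,-3,-1,-0.002,-0.04,0,-3,-1,-0.002,-0.04,0,-3,-1,-0.002,-0.04,0,-3,-1,-0.002,-0.04,0,-2,-1,-0.002,-0.04,0,0,-1,-0.002,-0.04,0,0,-1,-0.002,-0.04,0,0,-1,-0.002,-0.04,0,0]'

```text
clock: 6.55
eef_pos: [0.5151, -0.1388, 0.3514]
tool_rot: [0.003, -0.644, 0.765, 0.009]
contact_force: [0.7, 0.1, -1.3]
finger_gap: 0.0353
```

```bash
python3 -c "
from h import *
st()"
```

```text
t 6.55 eef [ 0.5151 -0.1388  0.3514] grasp [ 0.5141 -0.1359  0.1875] tipz 0.1695 yawY 170.23 q [ 0.04  0.28 -0.28 -0.02 -1.01 -0.2 ] gap 0.0353 F [ 0.7  0.1 -1.3] M [ 0.02 -0.09  0.03]
```

step_arm --steps '[-1,0.005,-0.02,-0.02,0,-1,0,0,-0.04,0,-1,0,0,-0.04,0,-1,0,0,-0.03,0,-1,0,0,-0.01,0,-1,0,0,0,0]'

```text
clock: 7.15
eef_pos: [0.5175, -0.1656, 0.2114]
tool_rot: [0.005, -0.64, 0.769, 0.007]
contact_force: [-0.4, 0.6, -2.1]
finger_gap: 0.0359
```

```bash
python3 -c "
from h import *
st()
r,T=wsnap('w3.png')"
```

```text
t 7.15 eef [ 0.5175 -0.1656  0.2114] grasp [ 0.5171 -0.1627  0.0474] tipz 0.0294 yawY 169.54 q [-0.02  0.47 -0.41 -0.03 -0.69 -0.15] gap 0.0359 F [-0.4  0.6 -2.1] M [-0.02  0.08  0.01]
t 7.15 eef [ 0.5175 -0.1656  0.2114] yawY 169.54 q [-0.015  0.47  -0.413 -0.027 -0.691 -0.146] gap 0.0359 F [-0.4  0.6 -2.1]
```

View pics/w3.png

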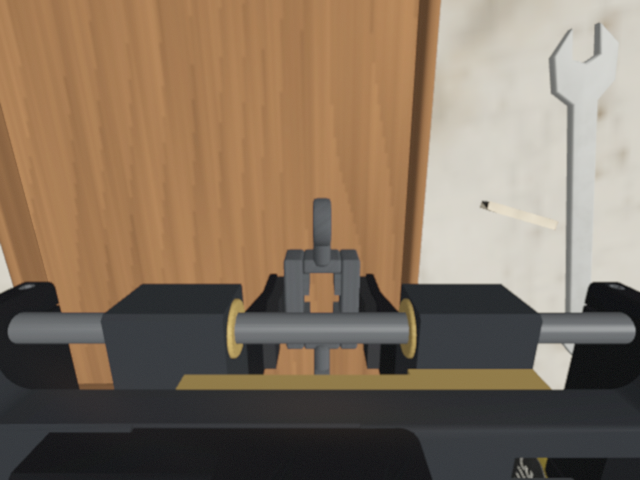

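The nut hangs level at (322,290) over bare tray floor, clear of the rim at x=425. Lowering.

step_arm --steps '[-1,0,0,-0.01,0,-1,0,0,-0.006,0,-1,0,0,-0.002,0,-1,0,0,0,0]'

```text
clock: 7.6
eef_pos: [0.5198, -0.1651, 0.1977]
tool_rot: [0.009, -0.64, 0.768, 0.004]
contact_force: [-0.6, 0.5, -2.6]
finger_gap: 0.0359
```

```bash
python3 -c "
from h import *
st()"
```

```text
t 7.6 eef [ 0.5198 -0.1651  0.1977] grasp [ 0.5212 -0.1624  0.0337] tipz 0.0157 yawY 169.65 q [-0.01  0.49 -0.42 -0.03 -0.65 -0.14] gap 0.0359 F [-0.6  0.5 -2.6] M [-0.    0.11  0.01]
```

step_arm --steps '[-1,0,0,-0.004,0,-1,0,0,-0.002,0,-1,0,0,-0.0015,0,-1,0,0,-0.0015,0]'

```text
clock: 8.0
eef_pos: [0.5205, -0.165, 0.1905]
tool_rot: [0.009, -0.641, 0.768, 0.003]
contact_force: [-5.1, 3.0, 17.3]
finger_gap: 0.036
```

```bash
python3 -c "
from h import *
st()"
```

```text
t 8.0 eef [ 0.5205 -0.165   0.1905] grasp [ 0.5222 -0.1624  0.0265] tipz 0.0085 yawY 169.72 q [-0.01  0.5  -0.43 -0.03 -0.63 -0.14] gap 0.036 F [-5.1  3.  17.3] M [ 1.04  1.69 -0.06]
```

step_arm --steps '[-1,0,0,0.0005,0,0.2,0,0,0,0,0.2,0,0,0,0,0.2,0,0,0,0,0.2,0,0,0.01,0,0.2,0,0,0.03,0,0.2,0,0,0.05,0,0.2,0,0,0.05,0,1,0,0,0.04,0]'

```text
clock: 8.9
eef_pos: [0.5183, -0.165, 0.3739]
tool_rot: [0.004, -0.641, 0.768, 0.007]
contact_force: [1.0, 0.6, -0.2]
finger_gap: 0.0557
```

```bash
python3 -c "
from h import *
st()
r,T=wsnap('w4.png'); C=cloud(r,T)
m=(r['range_z']>0)&(abs(C[...,0]-.52)<.06)&(abs(C[...,1]+.16)<.07)&(C[...,2]>.012)&(C[...,2]<.06); P=C[m]
print(cv2.minAreaRect(P[:,:2].astype(np.float32)),np.percentile(P[:,2],[1,50,99]))
"
```

```text
t 8.9 eef [ 0.5183 -0.165   0.3739] grasp [ 0.518  -0.1625  0.2099] tipz 0.1919 yawY 169.7 q [-0.01  0.27 -0.23 -0.02 -1.07 -0.16] gap 0.0557 F [ 1.   0.6 -0.2] M [-0.05 -0.09 -0.03]
t 8.9 eef [ 0.5183 -0.165   0.3739] yawY 169.7 q [-0.014  0.274 -0.23  -0.018 -1.069 -0.157] gap 0.0557 F [ 1.   0.6 -0.2]
((0.5172709226608276, -0.1539473533630371), (0.14097890257835388, 0.10369009524583817), 79.7679672241211) [0.01273955 0.02318087 0.03432531]
```

View pics/w4.png

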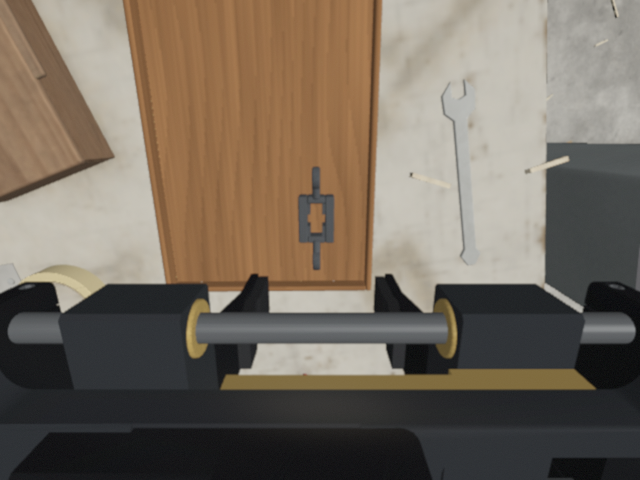

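The nut lies flat in the tray at (316,217), clear of the rim. Back to the jig for the spacer.

step_arm --steps '[1,0.002,0.04,0,-8,1,0.002,0.04,0,-8,1,0.002,0.04,0,-8,1,0.002,0.04,0,-8,1,0.002,0.04,0,-8,1,0.002,0.04,0,-8,1,0.002,0.04,0,-8,1,0.002,0.04,0,-8,1,0.002,0.04,0,-8,1,0.002,0.02,0,-3,1,0,0,0,0]'

```text
clock: 10.05
eef_pos: [0.5364, 0.2204, 0.393]
tool_rot: [0.014, -0.025, 1.0, -0.01]
contact_force: [0.2, -0.0, 0.6]
finger_gap: 0.0869
```

```bash
python3 -c "
from h import *
st()
r,T=wsnap('w5.png'); C=cloud(r,T)
rectify(r,T,.538,.221,.084,'rect5.png')
Z=np.where(r['range_z']>0,C[...,2],9)
m=(abs(Z-.084)<.006)&(abs(C[...,0]-.538)<.05)&(abs(C[...,1]-.22)<.05); P=C[m]
print(cv2.minAreaRect(P[:,:2].astype(np.float32)),cv2.minEnclosingCircle(P[:,:2].astype(np.float32)),np.median(P[:,2]),P.min(0),P.max(0))
"
```

```text
t 10.05 eef [0.5364 0.2204 0.393 ] grasp [0.5412 0.2171 0.2291] tipz 0.2111 yawY 92.88 q [ 0.68  0.31 -0.14  0.04 -1.1  -2.21] gap 0.0869 F [ 0.2 -0.   0.6] M [-0.01  0.05  0.04]
t 10.05 eef [0.5364 0.2204 0.393 ] yawY 92.88 q [ 0.676  0.313 -0.145  0.038 -1.103 -2.213] gap 0.0869 F [ 0.2 -0.   0.6]
((0.5390611290931702, 0.2219582349061966), (0.06100773066282272, 0.06074308976531029), 69.32931518554688) ((0.5393005609512329, 0.22197069227695465), 0.03097860887646675) 0.08324990831662571 [0.50858864 0.19129698 0.07805767] [0.5697235  0.25245444 0.08998242]
```

View pics/rect5.png

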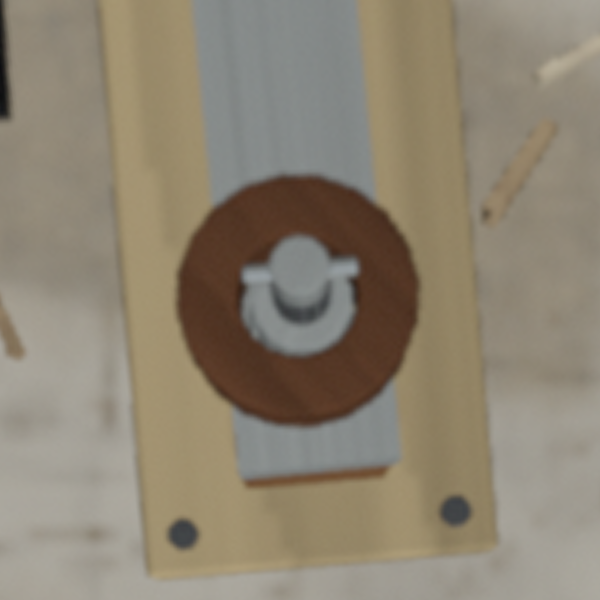

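step_arm --steps '[1,-0.0027,0.0046,-0.02,1.7,1,0,0,-0.04,0,1,0,0,-0.03,0,1,0,0,-0.01,0,1,0,0,0,0]'

```text
clock: 10.6
eef_pos: [0.533, 0.219, 0.2939]
tool_rot: [0.017, -0.041, 0.999, -0.009]
contact_force: [-0.1, 0.1, 0.5]
finger_gap: 0.0872
```

```bash
python3 -c "
from h import *
st()"
```

```text
t 10.6 eef [0.533  0.219  0.2939] grasp [0.5387 0.2163 0.1301] tipz 0.1121 yawY 94.65 q [ 0.68  0.4  -0.29  0.05 -0.87 -2.2 ] gap 0.0872 F [-0.1  0.1  0.5] M [-0.01  0.02  0.01]
```

step_arm --steps '[1,0,0.0054,-0.015,0,1,0,0,-0.015,0,1,0,0,-0.005,0,1,0,0,0,0]'

```text
clock: 11.0
eef_pos: [0.5353, 0.2234, 0.2647]
tool_rot: [0.021, -0.04, 0.999, -0.007]
contact_force: [0.3, -0.1, 0.1]
finger_gap: 0.0871
```

```bash
python3 -c "
from h import *
st()"
```

```text
t 11.0 eef [0.5353 0.2234 0.2647] grasp [0.5424 0.2214 0.1008] tipz 0.0829 yawY 94.62 q [ 0.68  0.44 -0.32  0.05 -0.79 -2.21] gap 0.0871 F [ 0.3 -0.1  0.1] M [-0.01  0.11 -0.03]
```

step_arm --steps '[1,-0.004,0.0003,-0.008,0,1,0,0,-0.005,0,1,0,0,-0.0025,0,1,0,0,0,0]'

```text
clock: 11.4
eef_pos: [0.5317, 0.2237, 0.2514]
tool_rot: [0.024, -0.041, 0.999, -0.005]
contact_force: [-0.3, 0.2, 0.7]
finger_gap: 0.0869
```

```bash
python3 -c "
from h import *
st()"
```

```text
t 11.4 eef [0.5317 0.2237 0.2514] grasp [0.5396 0.2223 0.0876] tipz 0.0696 yawY 94.63 q [ 0.69  0.45 -0.34  0.05 -0.75 -2.22] gap 0.0869 F [-0.3  0.2  0.7] M [-0.02  0.13 -0.02]
```

step_arm --steps '[1,-0.001,-0.0005,-0.002,0,1,0,0,0,0,-1,0,0,0,0,-1,0,0,0,0,-1,0,0,0,0,-1,0,0,0,0]' --force 25

```text
clock: 12.0
eef_pos: [0.5309, 0.2234, 0.2498]
tool_rot: [0.024, -0.041, 0.999, -0.005]
contact_force: [-0.2, 0.6, -0.5]
finger_gap: 0.0629
```

```bash
python3 -c "
from h import *
st()"
```

```text
t 12.0 eef [0.5309 0.2234 0.2498] grasp [0.539  0.2221 0.086 ] tipz 0.068 yawY 94.65 q [ 0.69  0.45 -0.34  0.06 -0.74 -2.22] gap 0.0629 F [-0.2  0.6 -0.5] M [-0.01  0.1   0.02]
```

step_arm --steps '[-1,0,0,0.004,0,-1,0,0,0.006,0,-1,0,0,0.006,0]'

```text
clock: 12.3
eef_pos: [0.5305, 0.2232, 0.2657]
tool_rot: [0.023, -0.041, 0.999, -0.006]
contact_force: [0.0, 0.2, -1.1]
finger_gap: 0.0607
```

```bash
python3 -c "
from h import *
st()"
```

```text
t 12.3 eef [0.5305 0.2232 0.2657] grasp [0.5382 0.2216 0.1019] tipz 0.0839 yawY 94.64 q [ 0.69  0.43 -0.33  0.05 -0.78 -2.21] gap 0.0607 F [ 0.   0.2 -1.1] M [-0.    0.08 -0.  ]
```

step_arm --steps '[-1,0.0005,0,0.008,0,-1,0.0005,0,0.008,0,-1,0.0005,0,0.008,0]'

```text
clock: 12.6
eef_pos: [0.5321, 0.2231, 0.2921]
tool_rot: [0.023, -0.041, 0.999, -0.006]
contact_force: [0.8, -0.1, -0.3]
finger_gap: 0.0608
```

```bash
python3 -c "
from h import *
st()"
```

```text
t 12.6 eef [0.5321 0.2231 0.2921] grasp [0.5398 0.2216 0.1283] tipz 0.1104 yawY 94.64 q [ 0.69  0.4  -0.3   0.05 -0.84 -2.21] gap 0.0608 F [ 0.8 -0.1 -0.3] M [-0.04  0.07 -0.01]
```

step_arm --steps '[-1,-0.001,0,0.015,0,-1,0,0,0.02,0,-1,0,0,0.02,0,-1,-0.002,-0.03,0,-2,-1,-0.004,-0.045,0,-3,-1,-0.004,-0.045,0,-3,-1,-0.004,-0.045,0,-3,-1,-0.004,-0.045,0,-3,-1,-0.004,-0.045,0,0,-1,-0.004,-0.045,0,0,-1,-0.004,-0.045,0,0,-1,-0.004,-0.045,0,0]'

```text
clock: 13.8
eef_pos: [0.4944, -0.1751, 0.361]
tool_rot: [0.031, 0.08, 0.996, -0.006]
contact_force: [2.0, 0.7, 0.2]
finger_gap: 0.0608
```

```bash
python3 -c "
from h import *
st()"
```

```text
t 13.8 eef [ 0.4944 -0.1751  0.361 ] grasp [ 0.5044 -0.1778  0.1974] tipz 0.1794 yawY 80.77 q [-0.03  0.24 -0.33  0.02 -0.94 -1.71] gap 0.0608 F [2.  0.7 0.2] M [-0.03 -0.06  0.01]
```

step_arm --steps '[-1,-0.002,-0.03,0,0,-1,-0.003,-0.035,0,0,-1,-0.003,-0.035,0,0,-1,-0.001,-0.01,-0.01,0,-1,0,0,-0.03,0,-1,0,0,-0.04,0,-1,0,0,-0.03,0,-1,0,0,-0.01,0,-1,0,0,0,0]'

```text
clock: 14.7
eef_pos: [0.4824, -0.295, 0.2434]
tool_rot: [0.036, 0.085, 0.996, -0.007]
contact_force: [-0.0, -0.4, -1.1]
finger_gap: 0.0606
```

```bash
python3 -c "
from h import *
st()
r,T=wsnap('w6.png')"
```

```text
t 14.7 eef [ 0.4824 -0.295   0.2434] grasp [ 0.4939 -0.2983  0.0799] tipz 0.0619 yawY 80.25 q [-0.26  0.44 -0.37  0.   -0.69 -1.48] gap 0.0606 F [-0.  -0.4 -1.1] M [-0.01  0.12  0.04]
t 14.7 eef [ 0.4824 -0.295   0.2434] yawY 80.25 q [-0.262  0.441 -0.365  0.002 -0.692 -1.48 ] gap 0.0606 F [-0.  -0.4 -1.1]
```

View pics/w6.png

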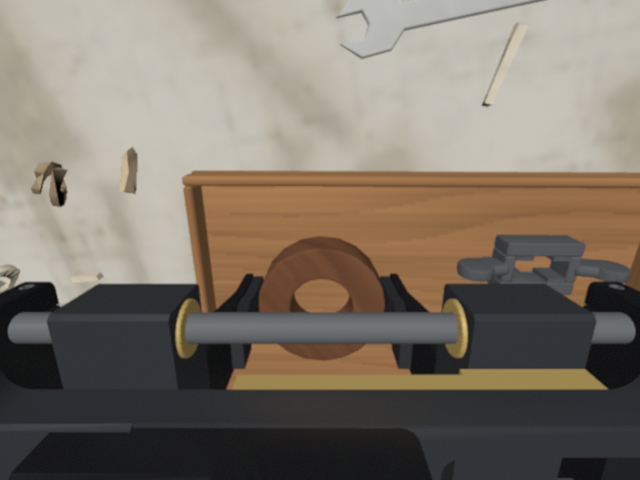

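The spacer is held at (322,298) over bare floor, and the nut at (540,265) is well clear. Lowering.

step_arm --steps '[-1,0,0,-0.02,0,-1,0,0,-0.015,0,-1,0,0,-0.005,0,-1,0,0,0,0]'

```text
clock: 15.15
eef_pos: [0.4863, -0.2951, 0.2109]
tool_rot: [0.044, 0.083, 0.996, -0.009]
contact_force: [-1.0, -0.0, -0.5]
finger_gap: 0.061
```

```bash
python3 -c "
from h import *
st()"
```

```text
t 15.15 eef [ 0.4863 -0.2951  0.2109] grasp [ 0.5003 -0.2993  0.0476] tipz 0.0297 yawY 80.44 q [-0.26  0.49 -0.39  0.   -0.6  -1.48] gap 0.061 F [-1.  -0.  -0.5] M [ 0.07  0.14 -0.02]
```

step_arm --steps '[-1,-0.004,0,-0.008,0,-1,0,0,-0.004,0,-1,0,0,-0.002,0,-1,0,0,0,0]'

```text
clock: 15.55
eef_pos: [0.4831, -0.2953, 0.1995]
tool_rot: [0.047, 0.083, 0.995, -0.01]
contact_force: [0.5, 0.2, -1.1]
finger_gap: 0.0605
```

```bash
python3 -c "
from h import *
st()"
```

```text
t 15.55 eef [ 0.4831 -0.2953  0.1995] grasp [ 0.4982 -0.2998  0.0363] tipz 0.0183 yawY 80.49 q [-0.26  0.5  -0.41  0.01 -0.56 -1.48] gap 0.0605 F [ 0.5  0.2 -1.1] M [-0.01  0.14  0.03]
```

step_arm --steps '[-1,0,0,-0.003,0,-1,0,0,-0.002,0,-1,0,0,-0.0015,0,-1,0,0,0,0]'

```text
clock: 15.95
eef_pos: [0.4834, -0.2955, 0.1928]
tool_rot: [0.047, 0.082, 0.995, -0.01]
contact_force: [0.9, -0.7, -0.7]
finger_gap: 0.0604
```

```bash
python3 -c "
from h import *
st()"
```

```text
t 15.95 eef [ 0.4834 -0.2955  0.1928] grasp [ 0.4986 -0.3     0.0296] tipz 0.0117 yawY 80.49 q [-0.26  0.51 -0.41  0.01 -0.55 -1.48] gap 0.0604 F [ 0.9 -0.7 -0.7] M [ 0.04  0.2  -0.01]
```

step_arm --steps '[-1,0,0,-0.0015,0,-1,0,0,-0.001,0]'

```text
clock: 16.15
eef_pos: [0.4839, -0.2956, 0.1914]
tool_rot: [0.048, 0.082, 0.995, -0.01]
contact_force: [-1.7, 0.5, 6.1]
finger_gap: 0.0606
```

```bash
python3 -c "
from h import *
st()"
```

```text
t 16.15 eef [ 0.4839 -0.2956  0.1914] grasp [ 0.4992 -0.3003  0.0282] tipz 0.0103 yawY 80.55 q [-0.26  0.52 -0.41  0.01 -0.54 -1.48] gap 0.0606 F [-1.7  0.5  6.1] M [ 0.22  0.76 -0.03]
```

step_arm --steps '[-1,0,0,-0.0012,0]'

```text
clock: 16.25
eef_pos: [0.484, -0.2956, 0.1912]
tool_rot: [0.048, 0.082, 0.995, -0.011]
contact_force: [-3.8, 2.7, 10.9]
finger_gap: 0.0602
```

```bash
python3 -c "
from h import *
st()"
```

```text
t 16.25 eef [ 0.484  -0.2956  0.1912] grasp [ 0.4994 -0.3004  0.028 ] tipz 0.0101 yawY 80.58 q [-0.26  0.52 -0.41  0.01 -0.54 -1.48] gap 0.0602 F [-3.8  2.7 10.9] M [ 0.75  0.97 -0.02]
```

step_arm --steps '[-1,0,0,-0.001,0,-1,0,0,0,0]' --force 4

```text
clock: 16.45
eef_pos: [0.484, -0.2956, 0.1913]
tool_rot: [0.048, 0.082, 0.995, -0.011]
contact_force: [-0.4, 0.6, -1.2]
finger_gap: 0.0609
```

step_arm --steps '[0.8,0,0,0,0,0.8,0,0,0,0,0.8,0,0,0,0,0.8,0,0,0.01,0,0.8,0,0,0.03,0,0.8,0,0,0.05,0,0.8,0,0,0.05,0,0.8,0,0,0.04,0]'

```text
clock: 17.25
eef_pos: [0.4812, -0.2948, 0.3721]
tool_rot: [0.041, 0.082, 0.996, -0.009]
contact_force: [0.6, -0.5, -1.1]
finger_gap: 0.0782
```

```bash
python3 -c "
from h import *
st()
r,T=wsnap('w7.png');C=cloud(r,T)
m=(r['range_z']>0)&(abs(C[...,0]-.497)<.05)&(abs(C[...,1]+.30)<.05)&(C[...,2]>.018)&(C[...,2]<.06); P=C[m]
print(cv2.minEnclosingCircle(P[:,:2].astype(np.float32)),np.percentile(P[:,2],[5,50,95]))"
```

```text
t 17.25 eef [ 0.4812 -0.2948  0.3721] grasp [ 0.4943 -0.2989  0.2087] tipz 0.1908 yawY 80.55 q [-0.26  0.29 -0.22  0.   -0.98 -1.48] gap 0.0782 F [ 0.6 -0.5 -1.1] M [ 0.01 -0.05  0.05]
t 17.25 eef [ 0.4812 -0.2948  0.3721] yawY 80.55 q [-0.262  0.292 -0.219  0.004 -0.977 -1.476] gap 0.0782 F [ 0.6 -0.5 -1.1]
((0.48500674962997437, -0.2862137258052826), 0.05130552500486374) [0.02219715 0.02517865 0.02650115]
```

View pics/w7.png

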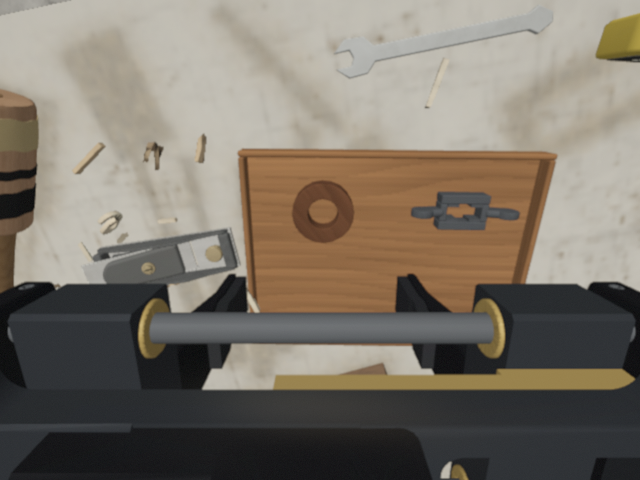

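The spacer lies flat at (323,211) and the nut is undisturbed at (465,211). Now back for the bar. I'll turn the wrist half round, so that the tool's small lean (about 5°) partly cancels on the way down.

step_arm --steps '[1,0.004,0.04,0,8,1,0.008,0.043,0,8,1,0.008,0.043,0,8,1,0.008,0.043,0,8,1,0.008,0.043,0,8,1,0.008,0.043,0,8,1,0.008,0.043,0,8,1,0.008,0.043,0,8,1,0.008,0.043,0,8,1,0.008,0.043,0,8,1,0.008,0.043,0,8,1,0.008,0.03,0,8]' --force 50

```text
clock: 18.5
eef_pos: [0.5714, 0.2197, 0.3926]
tool_rot: [-0.05, 0.707, -0.704, -0.032]
contact_force: [0.6, -0.1, -1.1]
finger_gap: 0.087
```

step_arm --steps '[1,0,0,0,8,1,0,0,0,8,1,0,0,0,8,1,0,0,0,8,1,0,0,0,8,1,0,0,0,8,1,0,0,0,8,1,0,0,0,8,1,0,0,0,8,1,0,0,0,8,1,0,0,0,8,1,0,0,0,0]'

```text
clock: 19.7
eef_pos: [0.5702, 0.2248, 0.3951]
tool_rot: [-0.013, 0.998, 0.022, -0.059]
contact_force: [0.7, 0.7, -0.1]
finger_gap: 0.0872
```

```bash
python3 -c "
from h import *
st()
r,T=wsnap('w8.png'); C=cloud(r,T)
rectify(r,T,.58,.221,.064,'rect8.png',res=.0005)
Z=np.where(r['range_z']>0,C[...,2],9)
m=(abs(Z-.064)<.006)&(abs(C[...,0]-.59)<.11)&(abs(C[...,1]-.22)<.06); P=C[m]
print(cv2.minAreaRect(P[:,:2].astype(np.float32)),np.median(P[:,2]))
"
```

```text
t 19.7 eef [0.5702 0.2248 0.3951] grasp [0.5508 0.2288 0.2323] tipz 0.2145 yawY -87.61 q [ 0.62  0.39  0.03 -0.09 -1.29  1.02] gap 0.0872 F [ 0.7  0.7 -0.1] M [-0.17 -0.19 -0.02]
t 19.7 eef [0.5702 0.2248 0.3951] yawY -87.61 q [ 0.62   0.392  0.028 -0.092 -1.29   1.024] gap 0.0872 F [ 0.7  0.7 -0.1]
((0.5888592004776001, 0.22497645020484924), (0.18056531250476837, 0.04411797225475311), 5.622494697570801) 0.06345964753267269
```

View pics/w8.png

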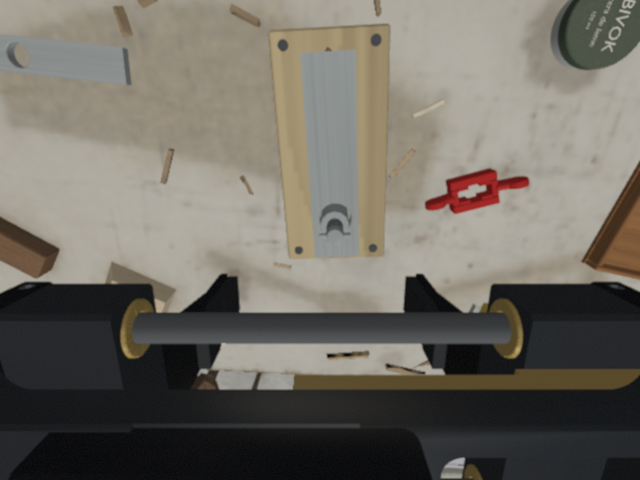

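The bar lies at (330,150) on the blocks, with the stud at its near end (335,220). Its fit is 180.6 × 44.1 mm at z≈0.064, so this is the larger one.

step_arm --steps '[1,0.03,-0.002,0,2,1,0.018,-0.001,0,1,1,0,0,-0.02,0,1,0,0,-0.03,0,1,0,0,-0.03,0,1,0,0,-0.02,0,1,0,0,0,0]'

```text
clock: 20.45
eef_pos: [0.6193, 0.2208, 0.2951]
tool_rot: [-0.014, 0.998, 0.036, -0.056]
contact_force: [0.0, -0.0, -0.3]
finger_gap: 0.087
```

```bash
python3 -c "
from h import *
st()"
```

```text
t 20.45 eef [0.6193 0.2208 0.2951] grasp [0.6008 0.2247 0.1322] tipz 0.1143 yawY -85.94 q [ 0.57  0.55  0.02 -0.09 -1.13  1.11] gap 0.087 F [ 0.  -0.  -0.3] M [-0.22 -0.09  0.04]
```

step_arm --steps '[0.6,-0.002,0.0015,-0.015,1.6,0.6,0,0,-0.02,0,0.6,0,0,-0.01,0,0.6,0,0,-0.005,0,0.6,0,0,0,0]'

```text
clock: 20.95
eef_pos: [0.6191, 0.2229, 0.2495]
tool_rot: [-0.015, 0.997, 0.047, -0.052]
contact_force: [0.2, 0.2, 0.7]
finger_gap: 0.0702
```

```bash
python3 -c "
from h import *
st()"
```

```text
t 20.95 eef [0.6191 0.2229 0.2495] grasp [0.6018 0.2269 0.0865] tipz 0.0686 yawY -84.65 q [ 0.57  0.59 -0.03 -0.09 -1.03  1.14] gap 0.0702 F [0.2 0.2 0.7] M [-0.13 -0.06  0.02]
```

step_arm --steps '[0.6,-0.002,-0.0007,-0.008,0,0.6,0,0,-0.005,0,0.6,0,0,-0.002,0,0.6,0,0,0,0]'

```text
clock: 21.35
eef_pos: [0.6176, 0.2224, 0.2362]
tool_rot: [-0.016, 0.998, 0.047, -0.05]
contact_force: [0.1, -0.0, -0.3]
finger_gap: 0.0694
```

```bash
python3 -c "
from h import *
st()"
```

```text
t 21.35 eef [0.6176 0.2224 0.2362] grasp [0.6011 0.2267 0.0731] tipz 0.0552 yawY -84.68 q [ 0.58  0.6  -0.04 -0.09 -1.    1.14] gap 0.0694 F [ 0.1 -0.  -0.3] M [-0.15 -0.08 -0.03]
```

step_arm --steps '[0.6,0,0,-0.002,0.3,0.6,0,0,0,0,-1,0,0,0,0,-1,0,0,0,0,-1,0,0,0,0,-1,0,0,0,0,-1,0,0,0,0]' --force 45

```text
clock: 22.05
eef_pos: [0.6179, 0.2225, 0.2348]
tool_rot: [-0.016, 0.997, 0.05, -0.049]
contact_force: [0.6, 0.4, -0.2]
finger_gap: 0.0436
```

```bash
python3 -c "
from h import *
st()"
```

```text
t 22.05 eef [0.6179 0.2225 0.2348] grasp [0.6015 0.2268 0.0717] tipz 0.0538 yawY -84.34 q [ 0.58  0.6  -0.05 -0.09 -0.99  1.15] gap 0.0436 F [ 0.6  0.4 -0.2] M [-0.23 -0.09  0.  ]
```

step_arm --steps '[-1,0,0,0.004,0,-1,0,0,0.006,0,-1,0,0,0.006,0]'

```text
clock: 22.35
eef_pos: [0.6171, 0.2221, 0.2495]
tool_rot: [-0.015, 0.997, 0.05, -0.051]
contact_force: [0.2, -0.1, -2.6]
finger_gap: 0.0435
```

```bash
python3 -c "
from h import *
st()"
```

```text
t 22.35 eef [0.6171 0.2221 0.2495] grasp [0.6    0.2262 0.0864] tipz 0.0685 yawY -84.39 q [ 0.58  0.59 -0.03 -0.09 -1.02  1.14] gap 0.0435 F [ 0.2 -0.1 -2.6] M [-0.19 -0.22  0.02]
```

step_arm --steps '[-1,0.0015,0.0004,0.007,0,-1,0.0005,0,0.007,0,-1,0.0003,0,0.007,0]'

```text
clock: 22.65
eef_pos: [0.6194, 0.2226, 0.2723]
tool_rot: [-0.015, 0.997, 0.05, -0.051]
contact_force: [-0.1, -0.4, -1.2]
finger_gap: 0.0435
```

```bash
python3 -c "
from h import *
st()"
```

```text
t 22.65 eef [0.6194 0.2226 0.2723] grasp [0.6023 0.2266 0.1092] tipz 0.0914 yawY -84.4 q [ 0.57  0.57 -0.01 -0.09 -1.07  1.14] gap 0.0435 F [-0.1 -0.4 -1.2] M [-0.2  -0.17  0.  ]
```

step_arm --steps '[-1,-0.001,0,0.008,0,-1,0,0,0.008,0,-1,0,0,0.008,0]'

```text
clock: 22.95
eef_pos: [0.6184, 0.2225, 0.2988]
tool_rot: [-0.015, 0.997, 0.05, -0.051]
contact_force: [0.1, 0.0, -2.8]
finger_gap: 0.0432
```

```bash
python3 -c "
from h import *
st()"
```

```text
t 22.95 eef [0.6184 0.2225 0.2988] grasp [0.6014 0.2267 0.1358] tipz 0.1179 yawY -84.4 q [ 0.58  0.54  0.02 -0.09 -1.12  1.14] gap 0.0432 F [ 0.1  0.  -2.8] M [-0.18 -0.14 -0.02]
```

step_arm --steps '[-1,0,0,0.015,0,-1,0,0,0.025,0,-1,-0.001,-0.03,0,-6,-1,-0.002,-0.04,0,-8,-1,-0.002,-0.04,0,-8,-1,-0.002,-0.04,0,-8,-1,-0.002,-0.04,0,-8,-1,-0.002,-0.04,0,-8,-1,-0.002,-0.04,0,-8,-1,-0.002,-0.04,0,-8,-1,-0.002,-0.04,0,-8,-1,-0.002,-0.03,0,-8]'

```text
clock: 24.15
eef_pos: [0.5962, -0.1663, 0.3497]
tool_rot: [-0.045, 0.793, -0.607, -0.024]
contact_force: [-0.5, -0.0, -2.4]
finger_gap: 0.0434
```

```bash
python3 -c "
from h import *
st()"
```

```text
t 24.15 eef [ 0.5962 -0.1663  0.3497] grasp [ 0.5988 -0.1497  0.1865] tipz 0.1686 yawY -164.96 q [-0.03  0.42 -0.04 -0.11 -1.1   0.35] gap 0.0434 F [-0.5 -0.  -2.4] M [-0.28  0.06 -0.01]
```

step_arm --steps '[-1,0,-0.035,0,-8,-1,0.001,-0.035,0,-8,-1,0.001,-0.03,0,-6,-1,0,-0.01,0,-3,-1,0,0,-0.02,0,-1,0,0,-0.03,0,-1,0,0,-0.03,0,-1,0,0,-0.01,0,-1,0,0,0,0]'

```text
clock: 25.05
eef_pos: [0.595, -0.2875, 0.2635]
tool_rot: [0.05, -0.632, 0.774, 0.011]
contact_force: [-1.0, -0.3, -2.2]
finger_gap: 0.0434
```

```bash
python3 -c "
from h import *
st()
r,T=wsnap('w9.png'); snap('top','top9.png')
im=cv2.imread('pics/top9.png'); cv2.imwrite('pics/top9c.png',cv2.resize(im[180:310,300:480],None,fx=4,fy=4,interpolation=cv2.INTER_CUBIC))"
```

```text
t 25.05 eef [ 0.595  -0.2875  0.2635] grasp [ 0.6054 -0.2744  0.1003] tipz 0.0824 yawY 168.34 q [-0.23  0.56 -0.04 -0.11 -0.93  0.09] gap 0.0434 F [-1.  -0.3 -2.2] M [-0.21  0.24 -0.05]
t 25.05 eef [ 0.595  -0.2875  0.2635] yawY 168.34 q [-0.225  0.56  -0.037 -0.115 -0.933  0.09 ] gap 0.0434 F [-1.  -0.3 -2.2]
```

View pics/w9.png

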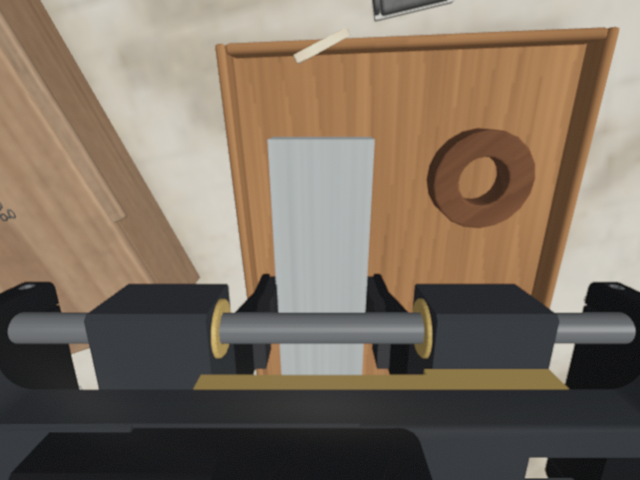

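The bar is held lengthways in the tray at (320,250), beside the spacer at (482,180) with room to spare. Centring it, then lowering.

step_arm --steps '[-1,-0.0054,0.014,-0.01,1.8,-1,0,0,-0.02,0,-1,0,0,-0.015,0,-1,0,0,-0.005,0,-1,0,0,0,0]'

```text
clock: 25.65
eef_pos: [0.5934, -0.2737, 0.2233]
tool_rot: [0.055, -0.646, 0.762, 0.003]
contact_force: [-0.0, -1.0, -2.4]
finger_gap: 0.0433
```

```bash
python3 -c "
from h import *
st()"
```

```text
t 25.65 eef [ 0.5934 -0.2737  0.2233] grasp [ 0.6066 -0.2613  0.0603] tipz 0.0424 yawY 170.39 q [-0.2   0.59 -0.1  -0.12 -0.82  0.12] gap 0.0433 F [-0.  -1.  -2.4] M [-0.23  0.37 -0.02]
```

step_arm --steps '[-1,-0.006,0.001,-0.01,0,-1,0,0,-0.008,0,-1,0,0,-0.004,0,-1,0,0,0,0]'

```text
clock: 26.05
eef_pos: [0.5875, -0.2732, 0.2016]
tool_rot: [0.056, -0.645, 0.762, 0.001]
contact_force: [0.2, -0.5, -3.5]
finger_gap: 0.0435
```

```bash
python3 -c "
from h import *
st()"
```

```text
t 26.05 eef [ 0.5875 -0.2732  0.2016] grasp [ 0.6012 -0.261   0.0386] tipz 0.0207 yawY 170.38 q [-0.21  0.61 -0.13 -0.13 -0.77  0.13] gap 0.0435 F [ 0.2 -0.5 -3.5] M [-0.21  0.37 -0.02]
```

step_arm --steps '[-1,0,0,-0.005,0,-1,0,0,-0.002,0,-1,0,0,-0.0015,0,-1,0,0,0,0]'

```text
clock: 26.45
eef_pos: [0.5879, -0.2734, 0.1926]
tool_rot: [0.056, -0.646, 0.762, 0.001]
contact_force: [0.2, 0.8, -2.3]
finger_gap: 0.0436
```

```bash
python3 -c "
from h import *
st()"
```

```text
t 26.45 eef [ 0.5879 -0.2734  0.1926] grasp [ 0.6017 -0.2613  0.0297] tipz 0.0118 yawY 170.39 q [-0.21  0.62 -0.13 -0.13 -0.75  0.13] gap 0.0436 F [ 0.2  0.8 -2.3] M [-0.21  0.32  0.04]
```

step_arm --steps '[-1,0,0,-0.0012,0,-1,0,0,-0.0008,0]'

```text
clock: 26.65
eef_pos: [0.5881, -0.2735, 0.1914]
tool_rot: [0.056, -0.646, 0.762, 0.001]
contact_force: [-2.2, 0.3, 2.1]
finger_gap: 0.0435
```

```bash
python3 -c "
from h import *
st()"
```

```text
t 26.65 eef [ 0.5881 -0.2735  0.1914] grasp [ 0.602  -0.2615  0.0284] tipz 0.0105 yawY 170.41 q [-0.21  0.62 -0.13 -0.13 -0.75  0.13] gap 0.0435 F [-2.2  0.3  2.1] M [0.17 0.8  0.01]
```

step_arm --steps '[-1,0,0,-0.0012,0,-1,0,0,-0.0005,0]' --force 12

```text
clock: 26.85
eef_pos: [0.5881, -0.2735, 0.1914]
tool_rot: [0.056, -0.646, 0.761, 0.0]
contact_force: [-1.3, 0.3, -0.2]
finger_gap: 0.0442
```

```bash
python3 -c "
from h import *
st()"
```

```text
t 26.85 eef [ 0.5881 -0.2735  0.1914] grasp [ 0.602  -0.2615  0.0284] tipz 0.0105 yawY 170.45 q [-0.21  0.62 -0.13 -0.13 -0.75  0.14] gap 0.0442 F [-1.3  0.3 -0.2] M [ 0.01  0.68 -0.02]
```

step_arm --steps '[-1,0,0,-0.001,0,-1,0,0,0,0]' --force 4

```text
clock: 27.05
eef_pos: [0.588, -0.2735, 0.191]
tool_rot: [0.056, -0.646, 0.761, 0.0]
contact_force: [-1.4, -0.2, -1.4]
finger_gap: 0.0441
```

step_arm --steps '[0.4,0,0,0,0,0.4,0,0,0,0,0.4,0,0,0,0,0.4,0,0,0.01,0,0.4,0,0,0.03,0,0.4,0,0,0.05,0,0.4,0,0,0.05,0,0.4,0,0,0.04,0,0.4,-0.04,0,0.02,0,0.4,-0.04,0,0.02,0,0.4,0,0,0,0]'

```text
clock: 28.15
eef_pos: [0.5053, -0.2733, 0.4239]
tool_rot: [0.058, -0.647, 0.761, -0.005]
contact_force: [0.6, -0.5, 0.1]
finger_gap: 0.0607
```

```bash
python3 -c "
from h import *
st()
r,T=wsnap('w10.png'); C=cloud(r,T); Z=np.where(r['range_z']>0,C[...,2],9)
rectify(r,T,.56,-.24,.01,'rect10.png',res=.0006)
a=np.radians(-9.9); L=(C[...,:2]-[.561,-.241])@np.array([[np.cos(a),-np.sin(a)],[np.sin(a),np.cos(a)]])
for n,m in dict(bar=(L[...,0]>.005)&(L[...,0]<.085)&(abs(L[...,1])<.13)&(Z>.013)&(Z<.04), sp=(L[...,0]<-.005)&(L[...,0]>-.09)&(L[...,1]<0)&(L[...,1]>-.12)&(Z>.017)&(Z<.04)).items():
  P=C[m]; print(n,len(P), len(P) and cv2.minAreaRect(P[:,:2].astype(np.float32)),len(P) and np.percentile(P[:,2],[2,25,50,75,98]))
"
```

```text
t 28.15 eef [ 0.5053 -0.2733  0.4239] grasp [ 0.5207 -0.2623  0.261 ] tipz 0.2431 yawY 170.53 q [-0.23  0.28 -0.07 -0.1  -1.15  0.11] gap 0.0607 F [ 0.6 -0.5  0.1] M [-0.16  0.19 -0.05]
t 28.15 eef [ 0.5053 -0.2733  0.4239] yawY 170.53 q [-0.235  0.276 -0.069 -0.096 -1.152  0.109] gap 0.0607 F [ 0.6 -0.5  0.1]
bar 5082 ((0.6051322817802429, -0.24938568472862244), (0.18054525554180145, 0.04480145499110222), 80.53227996826172) [0.01554942 0.01869769 0.01927251 0.01978973 0.02081451]
sp 2011 ((0.5009302496910095, -0.30138519406318665), (0.060990363359451294, 0.06035563722252846), 36.33486557006836) [0.02256149 0.02464902 0.02523641 0.02576667 0.0268962 ]
```

View pics/w10.png

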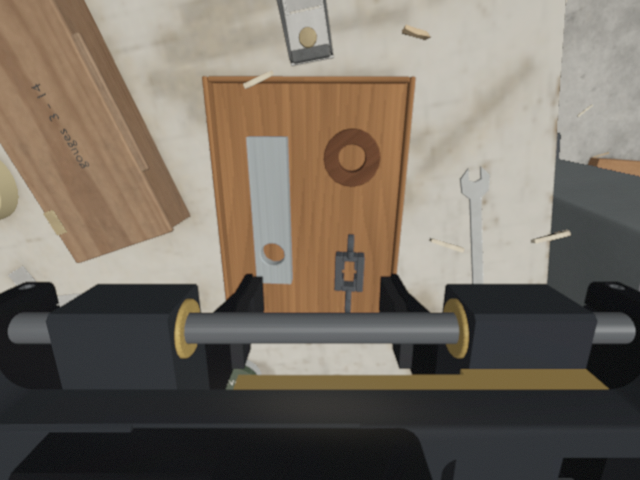

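The bar (268,210), spacer (351,157) and nut (349,270) all lie apart and flat inside the rim. Measured tops are 19.3 mm for the bar and 25.2 mm for the spacer, against 20 and 26 expected. The gripper is clear of everything, so I'm handing in.

```bash
python3 -c "
from h import *
print(env.hand_in()); st()"
```

```text
the job is handed in; nothing more can be done
None
the job is handed in; nothing more can be done
```

I took the clamp apart in the order asked: nut, then spacer, then bar. I set each piece on the tray floor with the gripper still holding it, and handed in at about 28 s with the gripper well clear.

**Last checks:** The final wrist picture shows all three pieces apart from each other and inside the rim.
- **Bar:** its top is at 19.3 mm (20 expected).
- **Spacer:** its top is at 25.2 mm (26 expected).
- **Nut:** I only checked it by eye in that picture. It looked flat there and also just after I set it down. The size fit I tried on it then took in part of the rim, so it proved nothing.
- **Other things:** I touched nothing else on the bench. I only looked at the bystanders that happened to be in the pictures and did not measure their positions at the end.

**What disagreed or drifted:**
- **Turning direction:** the text says the nut starts anticlockwise of the pin and must be turned clockwise. The images showed the wings about 79° clockwise of it, so I turned it about 79° anticlockwise. It turned freely and lifted off without resistance.
- **Tool tilt:** the tool drifted up to about 7° off vertical during the moves. I corrected its position as it went and pressed the spacer and the bar lightly level before letting go.
- **Contact forces:** the highest I read was about 18 N, when setting down the nut.

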